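# Open the descaler for the water boiler

## Task

Get the boiler ready for descaling: first turn its dial to the blue dot, so that it clicks in there, and let go of it. Then open the descaler bottle: press its red safety cap down, keep it down while you twist it counter-clockwise to where it comes free, and lift it off. Finish still holding the cap level and still, about 6 cm straight above the bottle's neck; don't put it down, and don't disturb the mortar, the bowls, the tub or the ladle.

Things in the scene. Friction and masses are not known exactly. Their poses are not given: they have to be found in the camera images.
- boiler: Water boiler fixed to the slab. Origin under the centre of its white control deck (150 x 150 mm, top 85 mm above the slab), on the dial's vertical axis; z up. A steel tank (radius 91 mm, 265 mm tall) has its axis 225 mm along the boiler's -y. Round the dial, 43 mm from its axis, are five black strokes and one blue dot, 25 degrees apart; the blue dot lies along the boiler's own +x.
- dial (a joint): Dial angle, rad, growing clockwise from above. Detents every 25 degrees: 0, 0.436, 0.873, 1.309 (the blue dot), 1.745, 2.182. The pointer stands (1.309 - value) counter-clockwise of the boiler's +x. Starts in one of the first three. About 0.07 N m per click; let go within 0.15 rad of a detent, it settles into it.
- dial_grip (a point): On the dial's axis at the height to grip, 112 mm above the slab; x along the pointer. A black disc (radius 23 mm, top 92 mm above the slab) carries an upright grey bar grip 44 mm long (x), 14 mm wide (y), top 124 mm above the slab, with a white line at the pointer end.
- bottle: White bottle with a blue band, radius 42 mm, shoulder sloping in from 118 to 150 mm height, clamped in a steel caddy (radius 60 mm, 12 mm high; cup radius 47 mm, 30 mm high) bolted down: it cannot turn or move. Origin at the centre of its underside on the slab, z up. On the shoulder a red bead along its own +x marks the cap locked; a green bead 70 degrees counter-clockwise marks it free.
- neck (a point): Centre of the neck's top rim, 172.5 mm above the slab, axes as the bottle's. A sprung pad 8 mm above the rim holds the cap up: 3 N at first, 8 N at 7 mm, hard stop at 8 mm. The cap must be pressed 4.5 to 8 mm and kept down to turn (else teeth block it), counter-clockwise from above only; it lifts off between 60 and 80 degrees of turn; a stop ends the turn at about 82.
- cap: Red ribbed round push-and-turn cap, 54 mm diameter, 28 mm tall, 60 g, open below, skirt 18 mm deep. Origin at the centre of its underside, z up, x along the white line on its top. Locked at the start: underside 162 mm above the slab, x along the bottle's x. Press, turn counter-clockwise until the white line is at the green bead (70 degrees), lift straight off. See the neck.
- mortar: Grey stone mortar with its pestle standing in it, leave alone. 160 mm across, 110 mm tall (pestle to about 190 mm), origin at the centre of its underside.
- bowl_a: Empty white ceramic bowl, 150 mm across, 65 mm tall, leave alone. Origin at the centre of its underside.
- bowl_b: Second empty white ceramic bowl, 150 mm across, 65 mm tall, leave alone. Origin at the centre of its underside.
- tub: Green plastic lidded tub, 145 (x) x 105 (y) x 82 mm, leave alone. Origin at the centre of its underside.
- ladle: Stainless steel ladle lying on the slab, 300 mm long along its x, cup 84 mm across and 34 mm tall at the +x end, leave alone. Origin on the slab 90 mm from the cup's centre towards the handle.
Mind the look-alikes: they are no part of the job. There is more than one size of the cap; the job needs the largest.

How it is judged:
By the outcome, as a careful person would: the job done as asked, in the order asked, and still so for the second after the job is handed in, while the arm keeps its last pose, push and grip.
It also fails if it takes over 54 s, if anything falls off the work surface, if the arm or the gripper's body presses on something with over 40 N, if the wrist force passes 120 N, or if a joint passes its speed limit or range.

## Robot

A 6-joint arm with a two-finger parallel gripper is mounted at the origin on the work surface. World frame = base frame: x ahead of the robot, y to its left, z up, the work surface at z = 0. Lengths are in mm, angles in rad, forces in N, time in s.
With the tool pointing down it reaches from about 350 to 875 mm from the base axis. Payload 4.2 kg.
Tool frame: the origin (TCP) lies at the very end of the fingers, on their centre line; the grasp point (between the pads) lies 19 mm behind it; z points along the fingers, y is the line along which they close (so a half turn about z gives the same grasp; the last joint's range is limited). The gripper opens to 85 mm and grips with 20 to 120 N. Pads are 22 mm wide; open, the fingers measure 114 mm over their backs; the gripper's body (76 mm by 85 mm) begins 54 mm behind the grasp point. The pads swing forward as they close: fully open they stand 13 mm farther back than shut.
Start: joints at [1.56, 0.385, 0.008, 0, -1.194, -0.259], TCP at [166.555, 602.378, 231.312] pointing down, gripper open.
Joint ranges: [-3.14, 3.14], [-1.21, 2.06], [-1.07, 1.41], [-3.16, 2.05], [-2.99, -0.16], [-3.1, 3.1]. Speed limits (rad/s): [2.79, 2.79, 3.14, 3.14, 3.14, 3.14].

## Interface

Orientations are given as a unit quaternion [x, y, z, w].
In Python, from bench import arm, optics gives the robot as it stands. The module is installed in compiled form; this text tells all that it offers.
- The arm moves only by the tool step_arm, never from a script. Its argument "motion" is a list of rows, each an object with "dr": the turn, a rotation vector about the tool's x, y, z in units of 8 degrees (1.0 is 8 degrees), a list of three; "slide": the shift along the tool's x, y, z in mm, a list of three; "jaw": the finger opening in mm, from 0 to 85.4. A call has exactly 8 rows; each row is the pose to reach, as a shift and turn from the pose commanded when the call began, along the tool's axes at that moment; what a row does not reach only later rows make up. A row lasts 1/8 s, in which the tool goes at most 62.5 mm and 10.7 degrees, less where a joint would pass 70% of its speed; a pose out of reach is approached as far as the arm can. A call with a gripper value outside its range is refused whole. The fingers move at their own pace and stop on an object; the grip force is fixed at half the most. Time passes only in rows, so rows that repeat a pose let the fingers close, or fill a call up. It gives the time, the measured TCP pose, the force, the opening and the grip force at its end, in the units of the state.
- arm.read_state(): the state, without advancing time (a new reading comes with each control period).
- optics.get_image(name): name is "scene" or "top" or "wrist"; returns the picture (480x640x3 uint8, blue, green, red); there is no depth.
- optics.camera_info(name): a dict with "camera_matrix" (3x3 intrinsics, pixels), "view" (4x4, takes a point from world to camera coordinates); the wrist camera has in their place "T_tool_cam" (4x4, takes a point from camera to tool coordinates, whose origin is the TCP and whose axes are the flange's). Camera axes: x right, y up, looking along -z (the intrinsics and any distortion apply to the point x, -y, -z); pixel columns grow to the right and rows downward; lengths in mm; the calibration is good to about 2 mm. A picture is of the moment at which its call begins: read the wrist's pose just before it. camera_info takes no time and is no camera call.
- arm.job_done(): hands the job in; it is judged then, once.
The state is a dict: "clock": time; "joints": joint angles; "joint_vel": joint speeds; "joint_efforts": joint torques, N m; "position": TCP position; "ee_rot": TCP orientation; "contact_force": force on the tool from outside, world axes, zero at the start; "wrist_torque": the same for the moment, N m; "gripper_width": finger opening in mm; "grasp_force": force on a finger pad.
Only numpy, scipy, OpenCV 4.12 (cv2) and the standard library are available. Lean on these libraries where they do the work, as an engineer would, in place of code of your own. Each camera call takes 0.05 s, during which the arm holds its last target. There are 200 camera calls.

## Working session

There is one attempt and no reset: what is moved stays moved. The work goes in short steps, Python scripts to look and compute and a tool call to move; the robot and the scene stay as the last step left them, time stands still between calls to the robot, and variables do not carry over. Pictures are saved under pics/ and viewed, at most 10 in all, crops included, and the job is handed in when it is done.

Besides the shell and the picture viewer there is one more tool, called after "Request:" by a JSON object that holds its "name" and its "arguments". step_arm: Moves the arm, as the interface text tells. Its arguments: {"type":"object","properties":{"motion":{"type":"array","items":{"type":"object","properties":{"dr":{"type":"array","items":{"type":"number"}},"slide":{"type":"array","items":{"type":"number"}},"jaw":{"type":"number"}}}}},"required":["motion"]}

```bash
mkdir -p pics; python3 - <<'E'
from bench import arm, optics
import cv2
s=arm.read_state(); print({k:s[k] for k in('clock','position','ee_rot','contact_force','gripper_width')})
for n in('scene','top'):
    cv2.imwrite(f'pics/{n}0.png',optics.get_image(n)); print(n,optics.camera_info(n))
print(optics.camera_info('wrist'))
E
```

```text
{'clock': 0.0, 'position': array([166.40531064, 601.84573947, 230.21434959]), 'ee_rot': array([ 9.90901686e-01, -1.34583336e-01, -1.00773595e-04,  1.07920616e-03]), 'contact_force': array([-0.90299595,  0.28444023,  0.21847947]), 'gripper_width': 85.1518221705726}
scene {'camera_matrix': array([[603.24928001,   0.        , 322.54226757],
       [  0.        , 603.24928001, 247.27722722],
       [  0.        ,   0.        ,   1.        ]]), 'view': array([[ 3.66697942e-01,  9.30335147e-01,  3.02210798e-03,
        -3.38358203e+02],
       [-6.24635061e-01,  2.43794219e-01,  7.41886392e-01,
         2.24470805e+02],
       [ 6.89466213e-01, -2.73935928e-01,  6.70518790e-01,
        -1.64858345e+03],
       [ 0.00000000e+00,  0.00000000e+00,  0.00000000e+00,
         1.00000000e+00]])}
top {'camera_matrix': array([[451.52423607,   0.        , 326.56913319],
       [  0.        , 451.52423607, 242.12778899],
       [  0.        ,   0.        ,   1.        ]]), 'view': array([[-1.78132529e-02, -9.99838677e-01, -2.30392286e-03,
         1.87796628e+02],
       [ 9.93099445e-01, -1.79602349e-02,  1.15891856e-01,
        -5.51392066e+02],
       [-1.15914539e-01, -2.23613568e-04,  9.93259165e-01,
        -1.02171633e+03],
       [ 0.00000000e+00,  0.00000000e+00,  0.00000000e+00,
         1.00000000e+00]])}
{'camera_matrix': array([[419.41260057,   0.        , 313.7406652 ],
       [  0.        , 419.41260057, 240.33296581],
       [  0.        ,   0.        ,   1.        ]]), 'T_tool_cam': array([[ 1.03439348e-03,  9.61502849e-01,  2.74793015e-01,
         6.94600439e+01],
       [ 9.99999458e-01, -1.02821894e-03, -1.66516169e-04,
         3.41341351e-01],
       [ 1.22441612e-04,  2.74793038e-01, -9.61503391e-01,
        -1.41988421e+02],
       [ 0.00000000e+00,  0.00000000e+00,  0.00000000e+00,
         1.00000000e+00]])}
```

View pics/scene0.png

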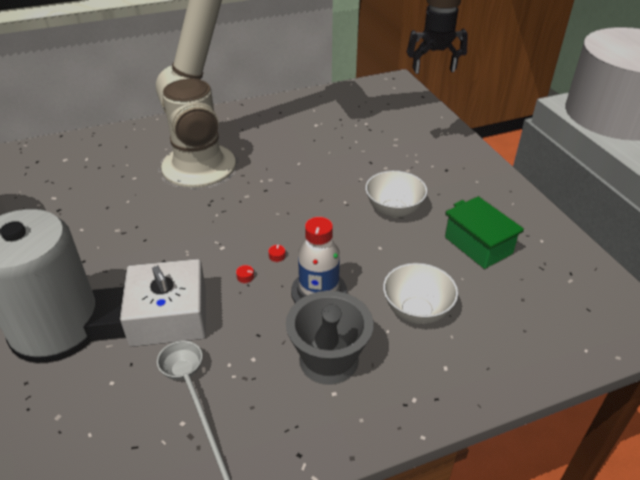

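View pics/top0.png

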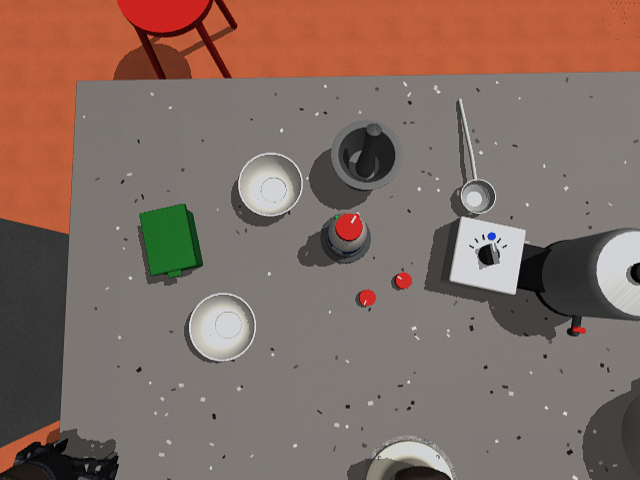

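The top view shows the boiler deck around (487,256) with its blue dot at (491,236). The bottle cap is at (349,226), and two smaller caps lie at (368,298) and (403,281). The mortar is at (367,155), close to the bottle.

```bash
cat >h.py <<'E'
import numpy as np, cv2
from bench import arm, optics
from scipy.spatial.transform import Rotation as R
def cam(n,s=None):
    i=optics.camera_info(n); K=i['camera_matrix']
    if n=='wrist':
        T=np.eye(4); T[:3,:3]=R.from_quat(s['ee_rot']).as_matrix(); T[:3,3]=s['position']; T=T@i['T_tool_cam']
    else: T=np.linalg.inv(i['view'])
    return K,T
def ray(c,px):
    K,T=c; d=np.linalg.solve(K,[px[0],px[1],1.])*[1,-1,-1]
    return T[:3,3],T[:3,:3]@d
def onz(c,px,z):
    o,d=ray(c,px); return (o+d*(z-o[2])/d[2])[:2]
def proj(c,p):
    K,T=c; q=np.linalg.inv(T)@np.r_[p,1]; u=K@(q[:3]*[1,-1,-1]); return u[:2]/u[2]
def blobs(m,amin=4):
    n,l,st,ce=cv2.connectedComponentsWithStats(m.astype(np.uint8))
    return [(ce[i].round(1),st[i,4]) for i in range(1,n) if st[i,4]>=amin]
def masks(im):
    h,s,v=cv2.split(cv2.cvtColor(im,cv2.COLOR_BGR2HSV))
    return {'red':((h<8)|(h>172))&(s>150)&(v>90),'blue':(h>105)&(h<130)&(s>150)&(v>90),'green':(h>45)&(h<90)&(s>120)&(v>50)}
E
python3 - <<'E'
from h import *
im=cv2.imread('pics/top0.png');c=cam('top')
M=masks(im)
for k in M: print(k,[b for b in blobs(M[k][100:400,100:560]) ])
# deck
sub=im[205:310,435:540]; h,s,v=cv2.split(cv2.cvtColor(sub,cv2.COLOR_BGR2HSV))
m=((v>170)&(s<40)).astype(np.uint8)
m=cv2.morphologyEx(m,cv2.MORPH_OPEN,np.ones((3,3)))
ct=max(cv2.findContours(m,0,2)[0],key=cv2.contourArea)
r=cv2.minAreaRect(ct); bx=cv2.boxPoints(r)+[435,205]; print(r,bx)
P=np.array([onz(c,p,85) for p in bx]);print(P,P.mean(0))
print('capcentre@190',onz(c,(349,226.5),190))
cv2.imwrite('pics/c1.png',np.hstack([cv2.resize(im[196:296,300:390],None,fx=4.4,fy=5,interpolation=2)[:, :396],cv2.resize(im[216:296,447:527],(400,500),interpolation=2)]))
S=cv2.imread('pics/scene0.png')
cv2.imwrite('pics/c2.png',np.hstack([cv2.resize(S[215:295,285:365],(400,400),interpolation=2),cv2.resize(S[255:335,120:200],(400,400),interpolation=2)]))
E
```

```text
red [(array([248.7, 126.6]), np.int32(548)), (array([303.5, 180.4]), np.int32(197)), (array([267. , 197.1]), np.int32(201))]
blue [(array([391.5, 135.8]), np.int32(47))]
green [(array([ 69.8, 140.1]), np.int32(3304)), (array([236.2, 116.5]), np.int32(13))]
((53.0, 50.0), (67.46395111083984, 65.50279235839844), 11.309932708740234) [[448.5        280.5       ]
 [461.34615326 216.26922798]
 [527.5        229.5       ]
 [514.65384674 293.73077393]]
[[ 458.95301039  -88.05785755]
 [ 601.13491581 -123.69287999]
 [ 568.68967416 -268.9796537 ]
 [ 427.56348203 -231.10868888]] [ 514.0852706  -177.95977003]
capcentre@190 [566.77174778 132.63733744]
```

View pics/c1.png

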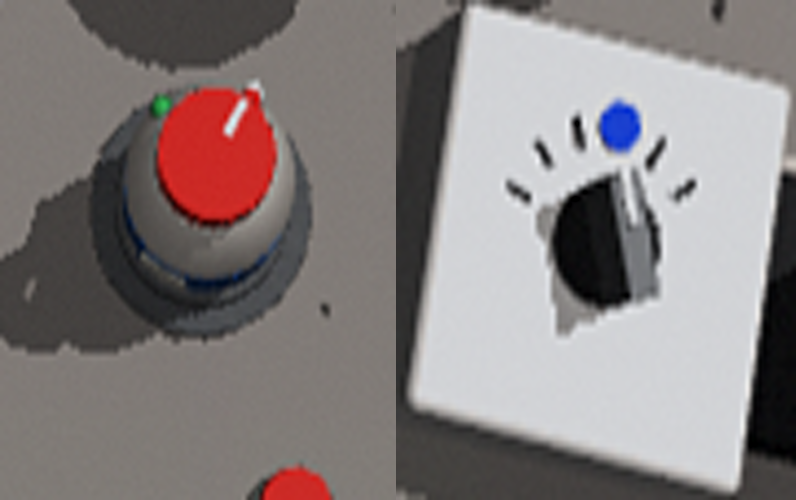

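View pics/c2.png

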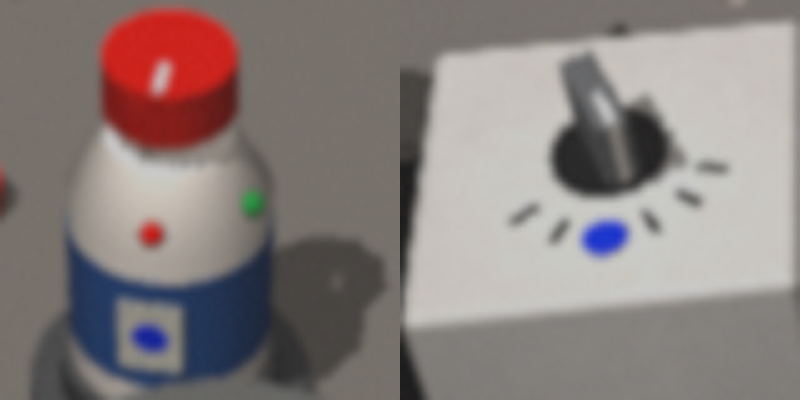

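Top crop: the dial's bar has its white line at the upper end, about 25° CCW of the blue dot. So the dial is at 0.873 and needs one click clockwise. Moving above the dial for a closer look.

Request:
{"name": "step_arm", "arguments": {"motion": [{"slide": [34, 41, 0], "dr": [0, 0, 0], "jaw": 85}, {"slide": [69, 83, 0], "dr": [0, 0, -0.5], "jaw": 85}, {"slide": [104, 126, 0], "dr": [0, 0, -1], "jaw": 85}, {"slide": [140, 170, 0], "dr": [0, 0, -1.5], "jaw": 85}, {"slide": [176, 213, 0], "dr": [0, 0, -2], "jaw": 85}, {"slide": [212, 257, 0], "dr": [0, 0, -2.5], "jaw": 85}, {"slide": [248, 300, 0], "dr": [0, 0, -3], "jaw": 85}, {"slide": [284, 344, 0], "dr": [0, 0, -3.3], "jaw": 85}]}}

```text
clock: 1.1
position: [348.8, 193.3, 231.3]
ee_rot: [0.995, 0.096, 0.0, -0.0]
contact_force: [1.7, 0.2, -0.6]
gripper_width: 84.8
grasp_force: 0.0
```

```bash
cat >>h.py <<'E'
def yaw(s): x=R.from_quat(s['ee_rot']).as_matrix()[:,0]; return np.degrees(np.arctan2(x[1],x[0]))
def totool(s,target): return R.from_quat(s['ee_rot']).as_matrix().T@(np.array(target)-s['position'])
def brief():
    s=arm.read_state(); print('t',round(s['clock'],2),'pos',s['position'].round(1),'yaw',round(yaw(s),1),'j',s['joints'].round(2),'F',s['contact_force'].round(1),'w',round(s['gripper_width'],1),'g',round(s['grasp_force'],1)); return s
E
python3 - <<'E'
from h import *
s=brief(); print(totool(s,[514,-178,230]))
E
```

```text
t 1.1 pos [348.8 193.3 231.3] yaw 11.1 j [ 0.92 -0.01 -0.5  -0.   -1.09  0.85] F [ 1.7  0.2 -0.6] w 84.8 g 0.0
[ 90.84750696 396.136418     1.22207879]
```

Request:
{"name": "step_arm", "arguments": {"motion": [{"slide": [13, 57, 0], "dr": [0, 0, 0], "jaw": 85}, {"slide": [26, 114, 0], "dr": [0, 0, 0], "jaw": 85}, {"slide": [39, 171, 0], "dr": [0, 0, 0], "jaw": 85}, {"slide": [52, 228, 0], "dr": [0, 0, 0], "jaw": 85}, {"slide": [65, 285, 0], "dr": [0, 0, 0], "jaw": 85}, {"slide": [78, 342, 0], "dr": [0, 0, 0], "jaw": 85}, {"slide": [91, 396, 0], "dr": [0, 0, 0], "jaw": 85}, {"slide": [91, 396, 0], "dr": [0, 0, 0], "jaw": 85}]}}

```text
clock: 2.1
position: [513.6, -179.4, 229.9]
ee_rot: [0.996, 0.093, -0.001, -0.0]
contact_force: [-1.2, -0.4, 0.4]
gripper_width: 85.3
grasp_force: 0.0
```

```bash
python3 - <<'E'
from h import *
s=brief(); im=optics.get_image('wrist'); cv2.imwrite('pics/w1.png',im)
c=cam('wrist',s); b=blobs(masks(im)['blue'],60); print(b,[onz(c,x[0],85) for x in b])
b=onz(c,b[0][0],85)
print('axis proj',proj(c,[514,-178,124]))
E
```

```text
t 2.1 pos [ 513.6 -179.4  229.9] yaw 10.6 j [-0.04  0.25 -0.19  0.   -1.13  1.79] F [-1.2 -0.4  0.4] w 85.3 g 0.0
[(array([339.8, 166. ]), np.int32(483))] [array([ 555.64057021, -189.55996719])]
axis proj [311.30702514 236.63598689]
```

View pics/w1.png

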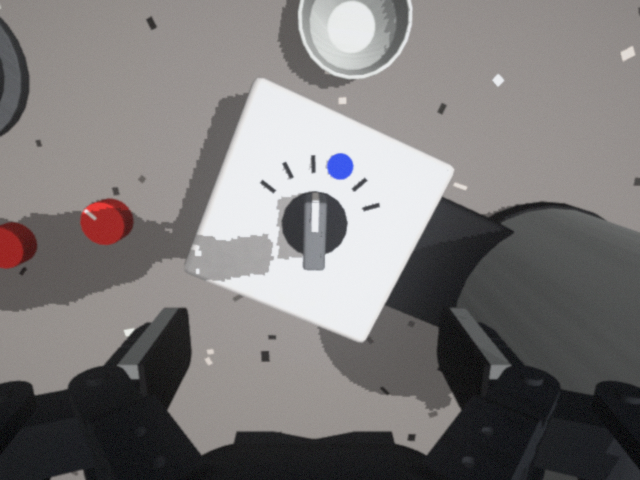

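The wrist view shows the bar vertical and aligned with the tool, its white line pointing at the stroke at (313,163). The disc centre is near (314,223), the blue dot is at (340,166), and the deck corners are at (260,78), (453,169), (363,342) and (186,270).

```bash
python3 - <<'E'
from h import *
s=arm.read_state(); c=cam('wrist',s)
P=np.array([onz(c,p,85) for p in [(260,78),(453,169),(363,342),(186,270)]])
o=P.mean(0); e=(P[0]-P[3]+P[1]-P[2]); print('deck',o,np.degrees(np.arctan2(e[1],e[0])),np.linalg.norm(P-np.roll(P,1,0),axis=1))
print('disc',onz(c,(314,223),92),'bar ends top',onz(c,(315.5,197),124),onz(c,(314,270),124))
b=np.array([555.64,-189.56]); d=b-o; print('dot',np.linalg.norm(d),np.degrees(np.arctan2(d[1],d[0])), b-43*np.array([np.cos(np.radians(-14.5)),np.sin(np.radians(-14.5))]))
E
```

```text
deck [ 513.8559417  -178.94623476] -12.932959771028758 [143.14063642 141.23449924 143.05296069 143.02894666]
disc [ 514.25693836 -177.82696211] bar ends top [ 537.77936786 -174.27627496] [ 492.11974123 -182.08484276]
dot 43.111014142472264 -14.252532848913532 [ 514.00965146 -178.79365983]
```

Request:
{"name": "step_arm", "arguments": {"motion": [{"slide": [0, 0, 45], "dr": [0, 0, 0], "jaw": 45}, {"slide": [0, 0, 85], "dr": [0, 0, 0], "jaw": 45}, {"slide": [0, 0, 115], "dr": [0, 0, 0], "jaw": 45}, {"slide": [0, 0, 132], "dr": [0, 0, 0], "jaw": 40}, {"slide": [0, 0, 132], "dr": [0, 0, 0], "jaw": 20}, {"slide": [0, 0, 132], "dr": [0, 0, 0], "jaw": 8}, {"slide": [0, 0, 132], "dr": [0, 0, 0], "jaw": 8}, {"slide": [0, 0, 132], "dr": [0, 0, 0], "jaw": 8}]}}

```text
clock: 3.15
position: [512.7, -179.1, 98.9]
ee_rot: [0.995, 0.095, -0.0, 0.002]
contact_force: [2.7, -17.1, -12.3]
gripper_width: 12.7
grasp_force: 61.1
```

```bash
python3 -c "
from h import *
brief()"
```

```text
t 3.15 pos [ 512.7 -179.1   98.9] yaw 10.9 j [-0.04  0.38 -0.37  0.01 -0.82  1.79] F [  2.7 -17.1 -12.3] w 12.7 g 61.1
```

Request:
{"name": "step_arm", "arguments": {"motion": [{"slide": [0, 1, 0], "dr": [0, 0, 0.5], "jaw": 8}, {"slide": [0, 1, 0], "dr": [0, 0, 1.1], "jaw": 8}, {"slide": [0, 1, 0], "dr": [0, 0, 1.7], "jaw": 8}, {"slide": [0, 1, 0], "dr": [0, 0, 2.3], "jaw": 8}, {"slide": [0, 1, 0], "dr": [0, 0, 2.9], "jaw": 8}, {"slide": [0, 1, 0], "dr": [0, 0, 3.2], "jaw": 8}, {"slide": [0, 1, 0], "dr": [0, 0, 3.2], "jaw": 8}, {"slide": [0, 1, 0], "dr": [0, 0, 3.2], "jaw": 8}]}}

```text
clock: 4.15
position: [512.9, -178.7, 99.0]
ee_rot: [0.992, -0.128, 0.0, 0.001]
contact_force: [1.0, -11.4, -10.6]
gripper_width: 12.5
grasp_force: 61.5
```

```bash
python3 -c "
from h import *
s=brief();print(s['wrist_torque'])"
```

```text
t 4.15 pos [ 512.9 -178.7   99. ] yaw -14.7 j [-0.04  0.38 -0.37  0.   -0.82  1.35] F [  1.  -11.4 -10.6] w 12.5 g 61.5
[-2.84310408e+00 -6.43579977e-01  1.06810426e-03]
```

Request:
{"name": "step_arm", "arguments": {"motion": [{"slide": [0, 0, 0], "dr": [0, 0, 0], "jaw": 45}, {"slide": [0, 0, 0], "dr": [0, 0, 0], "jaw": 45}, {"slide": [0, 0, 0], "dr": [0, 0, 0], "jaw": 45}, {"slide": [0, 0, -20], "dr": [0, 0, 0], "jaw": 60}, {"slide": [0, 0, -60], "dr": [0, 0, 0], "jaw": 85}, {"slide": [0, 0, -110], "dr": [0, 0, 0], "jaw": 85}, {"slide": [0, 0, -152], "dr": [0, 0, 0], "jaw": 85}, {"slide": [0, 0, -152], "dr": [0, 0, 0], "jaw": 85}]}}

```text
clock: 5.15
position: [515.3, -177.4, 256.0]
ee_rot: [0.992, -0.127, 0.005, 0.0]
contact_force: [-0.2, 0.2, -1.4]
gripper_width: 85.1
grasp_force: 0.0
```

```bash
python3 - <<'E'
from h import *
s=brief(); im=optics.get_image('wrist'); cv2.imwrite('pics/w2.png',im[80:380,150:500])
t=optics.get_image('top'); c=cam('top'); M=masks(t)
# bottle: cap centroid incl. side; beads via wrist later
cp=[b for b in blobs(M['red']) if abs(b[0][0]-349)<12 and abs(b[0][1]-226)<12]; gb=[b for b in blobs(M['green']) if b[1]<40]
print(cp,gb,onz(c,cp[0][0],188),onz(c,gb[0][0],135))
sc=cam('scene'); S=optics.get_image('scene'); M=masks(S)
rb=[b for b in blobs(M['red'],3) if 290<b[0][0]<350]; g2=[b for b in blobs(M['green'],3) if 290<b[0][0]<350]; print(rb,g2)
def tri(c1,p1,c2,p2):
    o1,d1=ray(c1,p1);o2,d2=ray(c2,p2); x=np.linalg.lstsq(np.c_[d1,-d2],o2-o1,rcond=None)[0]; return (o1+d1*x[0]+o2+d2*x[1])/2
if g2: print('green',tri(c,gb[0][0],sc,g2[0][0]))
print('white line', [onz(c,p,190) for p in [(300+232/4.4,196+130/5),(300+246/4.4,196+98/5)]])
E
```

```text
t 5.15 pos [ 515.3 -177.4  256. ] yaw -14.6 j [-0.03  0.23 -0.16  0.   -1.18  1.35] F [-0.2  0.2 -1.4] w 85.1 g 0.0
[(array([348.7, 226.7]), np.int32(549))] [(array([336.2, 216.5]), np.int32(13))] [566.68144401 133.14390317] [596.98626115 156.46704095]
[(array([318.5, 229.7]), np.int32(615)), (array([314.9, 261.3]), np.int32(9))] [(array([335. , 255.2]), np.int32(10))]
green [597.71165186 155.3198649  128.57095   ]
white line [array([575.69910674, 124.99838297]), array([588.5082628 , 118.33231037])]
```

View pics/w2.png

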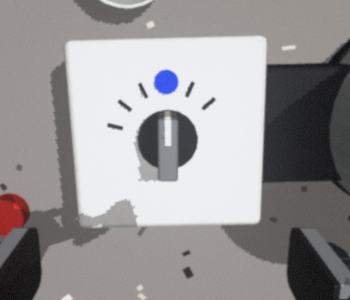

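Dial pointer now stands on the blue dot (166,80) and is released. On to above the cap.

Request:
{"name": "step_arm", "arguments": {"motion": [{"slide": [-4, -45, 0], "dr": [0, 0, 0.4], "jaw": 85}, {"slide": [-9, -95, 0], "dr": [0, 0, 0.8], "jaw": 85}, {"slide": [-13, -145, 0], "dr": [0, 0, 1.2], "jaw": 85}, {"slide": [-18, -195, 0], "dr": [0, 0, 1.6], "jaw": 85}, {"slide": [-23, -245, 0], "dr": [0, 0, 2.0], "jaw": 85}, {"slide": [-27, -290, 0], "dr": [0, 0, 2.4], "jaw": 85}, {"slide": [-29, -313, 0], "dr": [0, 0, 2.5], "jaw": 85}, {"slide": [-29, -313, 0], "dr": [0, 0, 2.5], "jaw": 85}]}}

```text
clock: 6.3
position: [563.9, 134.1, 249.2]
ee_rot: [0.955, -0.297, -0.001, 0.001]
contact_force: [-0.1, -0.5, -0.1]
gripper_width: 84.8
grasp_force: 0.0
```

```bash
python3 - <<'E'
from h import *
s=brief(); im=optics.get_image('wrist'); cv2.imwrite('pics/w3.png',im)
c=cam('wrist',s); M=masks(im)
m=cv2.morphologyEx(M['red'].astype(np.uint8),cv2.MORPH_CLOSE,np.ones((15,15)))
ct=max(cv2.findContours(m,0,2)[0],key=cv2.contourArea); (u,r)=cv2.minEnclosingCircle(ct); print('circ',u,r,cv2.contourArea(ct))
p=onz(c,u,190); print('cap',p,onz(c,(u[0]+r,u[1]),190)-p); print([(b[0],b[1]) for b in blobs(M['green'],20)])
print('tool', totool(s,[*p,157]))
E
```

```text
t 6.3 pos [563.9 134.1 249.2] yaw -34.5 j [ 0.51  0.3  -0.08 -0.   -1.2   0.46] F [-0.1 -0.5 -0.1] w 84.8 g 0.0
circ (313.9342956542969, 248.2393341064453) 54.00578308105469 8628.5
cap [569.93896913 129.09857198] [-15.35810377 -22.33210322]
[(array([256.4, 207.3]), np.int32(126)), (array([ 19.4, 376. ]), np.int32(738))]
tool [ 8.01265038  0.41193604 92.21100285]
```

View pics/w3.png

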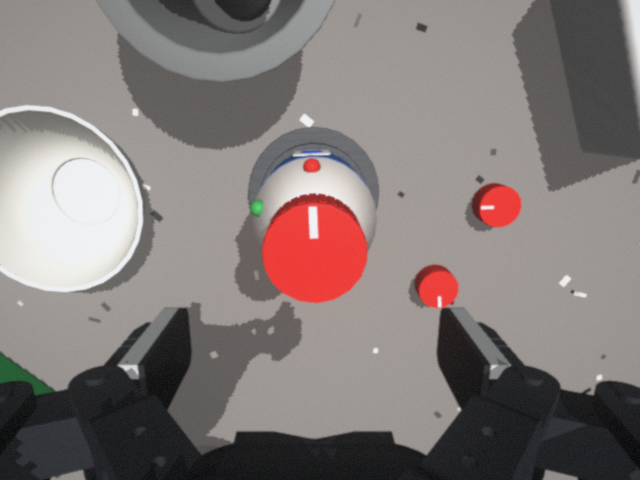

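The cap's white line is at (313,222), in line with the red bead at (311,165); the green bead is at (256,207). The cap's top centre is near (314,250), so the fingers straddle it.

Request:
{"name": "step_arm", "arguments": {"motion": [{"slide": [5, 0, 20], "dr": [0, 0, 0], "jaw": 85}, {"slide": [5, 0, 50], "dr": [0, 0, 0], "jaw": 85}, {"slide": [5, 0, 75], "dr": [0, 0, 0], "jaw": 85}, {"slide": [5, 0, 90], "dr": [0, 0, 0], "jaw": 85}, {"slide": [5, 0, 92], "dr": [0, 0, 0], "jaw": 75}, {"slide": [5, 0, 92], "dr": [0, 0, 0], "jaw": 55}, {"slide": [5, 0, 92], "dr": [0, 0, 0], "jaw": 45}, {"slide": [5, 0, 92], "dr": [0, 0, 0], "jaw": 45}]}}

```text
clock: 7.35
position: [569.2, 130.0, 160.6]
ee_rot: [0.955, -0.298, 0.001, -0.001]
contact_force: [-0.0, -1.0, 2.4]
gripper_width: 52.8
grasp_force: 62.2
```

```bash
python3 -c "
from h import *
s=brief();print(s['wrist_torque'])"
```

```text
t 7.35 pos [569.2 130.  160.6] yaw -34.6 j [ 0.5   0.37 -0.2   0.   -1.    0.46] F [-0.  -1.   2.4] w 52.8 g 62.2
[-0.33726619 -0.02493668 -0.0088278 ]
```

Request:
{"name": "step_arm", "arguments": {"motion": [{"slide": [0, 0, 2], "dr": [0, 0, 0], "jaw": 45}, {"slide": [0, 0, 4], "dr": [0, 0, 0], "jaw": 45}, {"slide": [0, 0, 6], "dr": [0, 0, 0], "jaw": 45}, {"slide": [0, 0, 6.5], "dr": [0, 0, 0], "jaw": 45}, {"slide": [0, 0, 6.5], "dr": [0, 0, 0], "jaw": 45}, {"slide": [0, 0, 6.5], "dr": [0, 0, 0], "jaw": 45}, {"slide": [0, 0, 6.5], "dr": [0, 0, 0], "jaw": 45}, {"slide": [0, 0, 6.5], "dr": [0, 0, 0], "jaw": 45}]}}

```text
clock: 8.35
position: [569.2, 130.0, 153.9]
ee_rot: [0.955, -0.298, 0.001, -0.0]
contact_force: [-0.2, -1.1, 6.4]
gripper_width: 52.6
grasp_force: 62.7
```

```bash
python3 -c "
from h import *
s=brief();print(s['wrist_torque'])"
```

```text
t 8.35 pos [569.2 130.  153.9] yaw -34.6 j [ 0.5   0.38 -0.21  0.   -0.98  0.46] F [-0.2 -1.1  6.4] w 52.6 g 62.7
[-0.40268261  0.16119597 -0.03079681]
```

Request:
{"name": "step_arm", "arguments": {"motion": [{"slide": [0, 0, 1], "dr": [0, 0, 0], "jaw": 45}, {"slide": [0, 0, 1], "dr": [0, 0, -0.5], "jaw": 45}, {"slide": [0, 0, 1], "dr": [0, 0, -1.2], "jaw": 45}, {"slide": [0, 0, 1], "dr": [0, 0, -1.9], "jaw": 45}, {"slide": [0, 0, 1], "dr": [0, 0, -2.6], "jaw": 45}, {"slide": [0, 0, 1], "dr": [0, 0, -3.3], "jaw": 45}, {"slide": [0, 0, 1], "dr": [0, 0, -4], "jaw": 45}, {"slide": [0, 0, 1], "dr": [0, 0, -4], "jaw": 45}]}}

```text
clock: 9.35
position: [570.0, 130.8, 153.4]
ee_rot: [1.0, -0.022, 0.002, -0.001]
contact_force: [-1.0, -0.1, 7.4]
gripper_width: 52.8
grasp_force: 62.8
```

```bash
python3 -c "
from h import *
s=brief();print(s['wrist_torque'])"
```

```text
t 9.35 pos [570.  130.8 153.4] yaw -2.6 j [ 0.5   0.38 -0.21  0.   -0.98  1.02] F [-1.  -0.1  7.4] w 52.8 g 62.8
[ 0.13791472 -0.01700579  0.01350846]
```

Turning with low torque. Continuing to 70–71°.

Request:
{"name": "step_arm", "arguments": {"motion": [{"slide": [0, 0, 0], "dr": [0, 0, -0.7], "jaw": 45}, {"slide": [0, 0, 0], "dr": [0, 0, -1.4], "jaw": 45}, {"slide": [0, 0, 0], "dr": [0, 0, -2.1], "jaw": 45}, {"slide": [0, 0, 0], "dr": [0, 0, -2.8], "jaw": 45}, {"slide": [0, 0, 0], "dr": [0, 0, -3.5], "jaw": 45}, {"slide": [0, 0, 0], "dr": [0, 0, -4.2], "jaw": 45}, {"slide": [0, 0, 0], "dr": [0, 0, -4.8], "jaw": 45}, {"slide": [0, 0, 0], "dr": [0, 0, -4.8], "jaw": 45}]}}

```text
clock: 10.35
position: [570.0, 130.9, 153.3]
ee_rot: [0.952, 0.308, 0.002, -0.0]
contact_force: [0.7, 0.2, 7.6]
gripper_width: 52.9
grasp_force: 62.8
```

```bash
python3 - <<'E'
from h import *
s=brief();print(s['wrist_torque'])
im=optics.get_image('wrist')
cv2.imwrite('pics/w4.png',im)
E
```

```text
t 10.35 pos [570.  130.9 153.3] yaw 35.8 j [ 0.5   0.38 -0.21  0.   -0.98  1.69] F [0.7 0.2 7.6] w 52.9 g 62.8
[ 0.227824    0.08123117 -0.00311343]
```

View pics/w4.png

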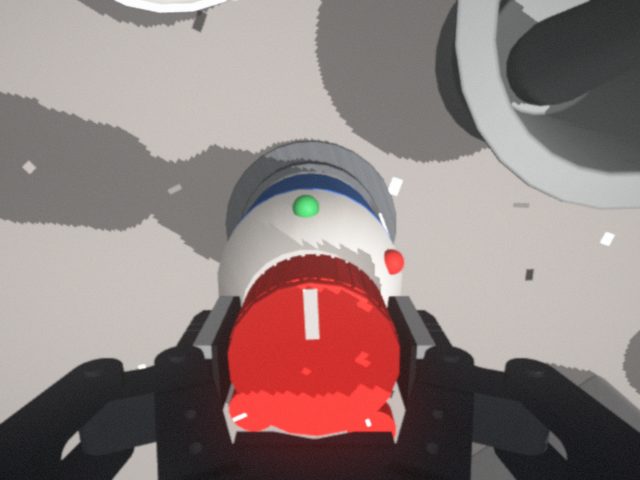

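The white line (311,315) points at the green bead (306,206). Lifting straight up.

Request:
{"name": "step_arm", "arguments": {"motion": [{"slide": [0, 0, -6], "dr": [0, 0, 0], "jaw": 45}, {"slide": [0, 0, -16], "dr": [0, 0, 0], "jaw": 45}, {"slide": [0, 0, -30], "dr": [0, 0, 0], "jaw": 45}, {"slide": [0, 0, -46], "dr": [0, 0, 0], "jaw": 45}, {"slide": [0, 0, -62], "dr": [0, 0, 0], "jaw": 45}, {"slide": [0, 0, -74], "dr": [0, 0, 0], "jaw": 45}, {"slide": [0, 0, -78], "dr": [0, 0, 0], "jaw": 45}, {"slide": [0, 0, -78], "dr": [0, 0, 0], "jaw": 45}]}}

```text
clock: 11.4
position: [568.4, 129.9, 229.9]
ee_rot: [0.952, 0.307, -0.0, -0.0]
contact_force: [1.7, -1.1, 0.3]
gripper_width: 52.7
grasp_force: 63.3
```

```bash
python3 - <<'E'
from h import *
s=brief(); cv2.imwrite('pics/s5.png',optics.get_image('scene'))
E
```

```text
t 11.4 pos [568.4 129.9 229.9] yaw 35.7 j [ 0.5   0.31 -0.1  -0.   -1.16  1.69] F [ 1.7 -1.1  0.3] w 52.7 g 63.3
```

View pics/s5.png

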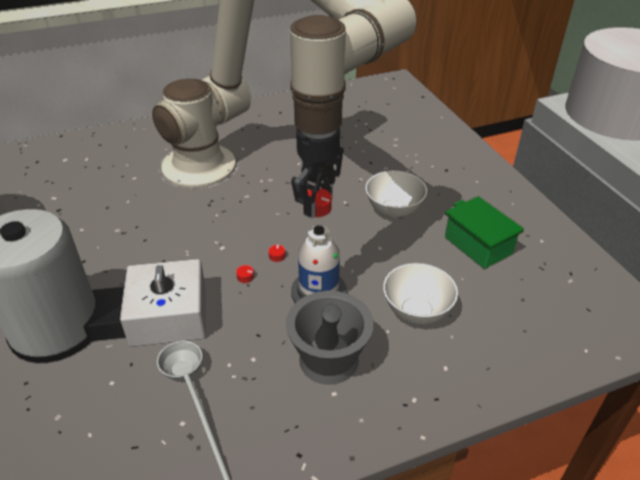

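The cap is off and held at (318,202), above the bare neck at (318,235). The dial points at the dot and nothing else has moved. One call to settle, then hand in.

Request:
{"name": "step_arm", "arguments": {"motion": [{"slide": [0, 0, 0], "dr": [0, 0, 0], "jaw": 45}, {"slide": [0, 0, 0], "dr": [0, 0, 0], "jaw": 45}, {"slide": [0, 0, 0], "dr": [0, 0, 0], "jaw": 45}, {"slide": [0, 0, 0], "dr": [0, 0, 0], "jaw": 45}, {"slide": [0, 0, 0], "dr": [0, 0, 0], "jaw": 45}, {"slide": [0, 0, 0], "dr": [0, 0, 0], "jaw": 45}, {"slide": [0, 0, 0], "dr": [0, 0, 0], "jaw": 45}, {"slide": [0, 0, 0], "dr": [0, 0, 0], "jaw": 45}]}}

```text
clock: 12.45
position: [568.6, 129.9, 229.8]
ee_rot: [0.952, 0.307, 0.0, 0.0]
contact_force: [0.2, -0.4, -0.6]
gripper_width: 52.9
grasp_force: 63.3
```

```bash
python3 -c "
from h import *
brief(); print(arm.job_done())"
```

```text
t 12.45 pos [568.6 129.9 229.8] yaw 35.7 j [ 0.5   0.31 -0.1   0.   -1.16  1.69] F [ 0.2 -0.4 -0.6] w 52.9 g 63.3
the job is handed in; nothing more can be done
None
```

The job is handed in at 12.45 s: the dial is clicked in at the blue dot and released, and the red cap is off and held level and still about 6 cm above the bottle's neck; the last scene picture shows nothing else disturbed.

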